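# Store a capper plunger heavy end down and lock it in

## Robot

A 7-joint arm with a two-finger parallel gripper is mounted at the origin on the work surface. World frame = base frame: x ahead of the robot, y to its left, z up, the work surface at z = 0. Lengths are in mm, angles in rad, forces in N, time in s.
With the tool pointing down it reaches from about 425 to 825 mm from the base axis. Payload 3.6 kg.
Tool frame: the origin (TCP) lies at the very end of the fingers, on their centre line; the grasp point (between the pads) lies 19 mm behind it; z points along the fingers, y is the direction in which the jaws open and shut (so a half turn about z gives the same grasp; the last joint's range is limited). The gripper opens to 85 mm and grips with 20 to 120 N. Pads are 22 mm wide; open, the fingers measure 114 mm over their backs; the gripper's body (76 mm by 85 mm) begins 54 mm behind the grasp point. The pads swing forward as they close: fully open they stand 13 mm farther back than shut.
Start: joints at [-1.262, 0.615, -0.013, 1.423, 0.008, 1.103, -0.04], TCP at [214.157, 613.677, 231.297] pointing down, gripper open.
Joint ranges: [-3.12, 3.12], [-0.3, 2.06], [-1.34, 1.32], [0.26, 2.42], [-1.36, 4.5], [0.01, 1.98], [-2.84, 2.84]. Speed limits (rad/s): [2.79, 2.79, 3.14, 3.14, 3.14, 3.14, 3.14].

## Interface

Orientations are given as a 3x3 rotation matrix whose columns are the frame's x, y, z axes.
In Python, from bench import r gives the robot as it stands. Calls block until the motion is done:
- r.move_pose(position, orientation): joint-space move of the TCP to a pose.
- r.movel(position, ori=None, feed=150): straight line of the TCP; ori=None keeps the orientation; feed is the mean speed in mm/s.
- r.set_joints(angles): joint-space move.
- r.command_gripper(opening, squeeze=None): finger opening in mm; squeeze is the grip in N (None keeps the last); returns when the fingers have stopped.
- r.pause(seconds).
- r.ik(position, orientation): joint angles nearest the present ones, or None.
- r.observe(): the state.
- r.read_camera(name): name is "side" or "top"; returns a dict with "image" (420x560x3 uint8, red, green, blue), "fx", "fy", "cx", "cy" (pixels), "eye" and "orientation" of the camera in the world. Camera axes: x right, y down, z forward; pixel columns grow to the right and rows downward; lengths in mm; the calibration is good to about 2 mm. A picture is of the moment at which its call begins. There is no depth.
A pose or a line that the arm cannot do raises r.IKError and nothing moves.
- r.close_job(): hands the job in, once; it reports no verdict.
The state is a dict: "t": time; "joints": joint angles; "qvel": joint speeds; "joint_torque": joint torques, N m; "tool_pos": TCP position; "tcp_rot": TCP orientation; "force": force on the tool from outside, world axes, zero at the start; "wrist_torque": the same for the moment, N m; "opening": finger opening in mm.
Only numpy, scipy, OpenCV 4.12 (cv2) and the standard library are available. Lean on these libraries where they do the work, as an engineer would, in place of code of your own. Each camera call takes 0.05 s, during which the arm holds its last target.

## Task

Pick up the capper plunger by its swivel handle and let it hang freely, well clear of everything, to find out which end is the heavy one (that end sinks). Lay it, without dropping it, in the sloping channel of the storage rest with the heavy end down against the low stop, and let go; laid so, the channel keeps its slope and does not tip. Then hold the lock tab pressed and slide the keeper all the way over the plunger's low end until the tab springs up again and locks; leave the things standing around where they are.

Things in the scene. Friction and masses are not known exactly. Their poses are not given: they have to be found in the camera images.
- plunger: Capper plunger lying on the bench: aluminium rod 160 mm long, 32 mm diameter, a 36 mm square flange 14 mm thick at each end, about 0.5 kg. Both ends look alike but one half is heavier; nothing outside tells which. Origin on the underside at mid-length, x along the rod, z up. Swivel handle on top at mid-length, its pin 62 mm above the underside, between steel cheeks 22 mm wide, 68 mm high
- plunger_mid (a point): On the plunger's axis at mid-length, 18 mm above the bench as it lies, 44 mm below the handle's pin; axes as the plunger's.
- handle_mid (a point): Middle of the handle's grip, 30 mm above its pin, 92 mm above the bench: a black upright plate 30 mm along the rod, 12 mm thick across it (flat faces look along y), from 10 to 50 mm above the pin. Pinched across y here and lifted, the rod swings freely on the pin and within a second hangs about 0.33 rad from level, heavy end low.
- handle (a joint): Swing of the handle about the plunger's y axis, rad, +-0.6: 0 at right angles to the rod, positive when leaning to the plunger's +x end; within 0.08 of 0 at the start. With the handle held upright and the rod hanging it is about -0.3 if the +x end sinks, +0.3 if the -x end sinks.
- rest: Storage rest: fixed white plastic base with a tipping cradle, a straight open-topped channel sloping 0.30 rad, 165 mm long, 44 mm wide inside, side walls 14 mm above its floor, a stop across its low end. Origin on its underside; x level along the channel to its HIGH end, y across, z up. At the low end, on the -y side, a steel keeper carriage runs on a rail 44 mm high.
- seat (a point): Where plunger_mid lies when the plunger is in the channel touching the stop, 62 mm above the bench; level axes as the rest's. The rod is then parallel to the slope, and the handle's pin is 13 mm towards -x of and 42 mm above the seat.
- stop (a point): On the low stop's face, 80 mm down the slope from the seat; the stop stands 24 mm high from the channel's floor. Axes as the rest's.
- tab_top (a point): Centre of the lock tab's top, 84 mm above the bench: a black pad 34 (x) by 30 mm (y), 12 mm above the keeper carriage. Presses straight down 8 mm (2 N rising to 6 N); from 4.5 mm the keeper is unlocked. A steel fin on the carriage, face 17 mm to +y of this point, top 101 mm above the bench: closed fingers standing on the tab push the keeper by it. Axes as the rest's.
- cradle (a joint): Tipping of the channel on its pivot under mid-length, rad: 0 in its normal slope, where it lies when empty (lightly sprung) and where a plunger laid heavy end low keeps it; up to 0.25 with its high end sunk and the stop end lifted, as a plunger laid the wrong way round makes it tip.
- keeper (a joint): Travel of the keeper along the rest's +y, m: 0 open, 0.05 fully home (end stop). The lock catches at both ends and half-way; friction 1 to 2 N. A tongue on it, underside 66 mm above the bench, then passes over the plunger's low flange.
- lock_tab (a joint): How far the lock tab is pressed down, m: 0 up, 0.008 fully down.
- jar_a: bystander: glass jar with steel lid, 60 mm diameter, 75 mm high
- jar_b: bystander: another such jar
- jar_lid: bystander: steel jar lid, 68 mm diameter, 12 mm thick
- spanner: bystander: spanner 160 mm long
- clamp: bystander: black clamp block 40 x 50 x 50 mm with a lever, 76 mm high
- gauge: bystander: steel pressure gauge lying on its back, 54 mm diameter, 26 mm high
- cup: bystander: steel cup 70 mm diameter, 70 mm high
Mind the look-alikes: they are no part of the job. Several things have the shape of the plunger; the one meant has the colours described above.

How it is judged (in metres and radians):
On the way, in this order (a step that is already met when the one before it is completed fails the run):
1. the plunger hangs by its handle, clear of the bench and the rest, tilted by its heavy end (height (world z) of plunger_mid above 0.07 m and angle between plunger_mid's own z axis and vertical between 0.2 and 0.6 rad and contact force between the fingers and plunger above 0.5 N and contact force between plunger and rest below 0.05 N and angular speed of plunger below 0.6 rad/s), for 0.2 s.
2. the plunger lies in the sloping channel, heavy end at the low stop, let go (horizontal distance between plunger_mid and seat below 0.016 m and z of plunger_mid in the frame of seat between -0.007 and 0.011 m and y of plunger_mid in the frame of seat between -0.008 and 0.008 m and angle between the x axis of plunger_mid and the x axis of seat, either way round below 0.42 rad and value of joint cradle below 0.05 rad and angle between plunger_mid's own z axis and vertical below 0.42 rad and linear speed of plunger below 0.03 m/s and contact force between the fingers and plunger below 0.1 N), for 0.2 s.
3. the keeper is fully home and the lock tab has sprung up (value of joint keeper above 0.046 m and value of joint lock_tab below 0.002 m), for 0.2 s.
At the end, for the whole second after the job is handed in: Plunger released and still in the channel, heavy end at the low stop: its middle within 16 mm of the seat level-wise, 8 mm across, -7 to +11 mm in height; within 0.42 rad of the rest's x and of upright; cradle tipped under 0.05 rad. Keeper at least 46 mm along, lock tab up (pressed under 2 mm) (all of step 2 and all of step 3); the robot touches nothing.
It fails at once if the plunger is dropped (moves faster than 0.5 m/s out of the fingers) (linear speed of plunger above 0.5 m/s and contact force between the fingers and plunger below 0.05 N).
It fails at once if a bystander is shifted more than 40 mm (distance of any of jar_a, jar_b, jar_lid, spanner, clamp, gauge, cup from where it was at the start of the episode above 0.04 m).
It also fails if it takes over 64 s, if anything falls off the work surface, if the arm or the gripper's body presses on something with over 40 N, if the wrist force passes 120 N, or if a joint passes its speed limit or range.

## Working session

There is one attempt and no reset: what is moved stays moved. The work goes in short steps, each a Python script; the robot and the scene stay as the last script left them, time stands still between calls to the robot, and variables do not carry over. Pictures are saved under pics/ and viewed, and the job is handed in when it is done.

```bash
ls; mkdir -p pics
cat > h.py <<'E'
import numpy as np, cv2
from bench import r
def snap(name,fn=None):
    c=r.read_camera(name)
    if fn: cv2.imwrite('pics/'+fn,c['image'][:,:,::-1])
    np.savez('pics/last_%s.npz'%name,**c)
    return c
def load(name): 
    d=np.load('pics/last_%s.npz'%name); return {k:d[k] for k in d}
def ray(c,u,v):
    d=np.array([(u-c['cx'])/c['fx'],(v-c['cy'])/c['fy'],1.0]); return np.array(c['eye'],float),np.array(c['orientation'])@d
def onz(c,u,v,z):
    e,d=ray(c,u,v); return e+d*(z-e[2])/d[2]
def proj(c,p):
    q=np.array(c['orientation']).T@(np.array(p,float)-c['eye']); return np.array([c['fx']*q[0]/q[2]+c['cx'],c['fy']*q[1]/q[2]+c['cy']])
def tri(c1,p1,c2,p2):
    e1,d1=ray(c1,*p1);e2,d2=ray(c2,*p2)
    A=np.stack([d1,-d2],1);s=np.linalg.lstsq(A,e2-e1,rcond=None)[0]
    a=e1+s[0]*d1;b=e2+s[1]*d2
    return (a+b)/2,np.linalg.norm(a-b)
def down(yaw): # tool z down, tool y (jaw) direction at yaw (world angle)
    y=np.array([np.cos(yaw),np.sin(yaw),0]);z=np.array([0,0,-1.]);return np.stack([np.cross(y,z),y,z],1)
E
python3 - <<'E'
from h import *
for n in('top','side'):
    c=snap(n,n+'0.png');print(n,c['fx'],c['fy'],c['cx'],c['cy'],c['eye'],c['orientation'])
print(r.observe())
E
```

```text
pics
top 401.25783989001195 401.25783989001195 280.68827656513906 210.0142641934973 [ 399.1621773   -20.75320752 1236.69645179] [[-0.02663727 -0.98526936  0.16892228]
 [-0.9996039   0.02471772 -0.01345653]
 [ 0.00908293 -0.16921382 -0.98553751]]
side 383.28981123776674 383.28981123776674 277.70288142151134 207.92094210771873 [474.91589047 645.6028392  890.76766744] [[-0.98293569 -0.14245829  0.11637467]
 [-0.18387641  0.74308986 -0.6434337 ]
 [ 0.00518563 -0.65385251 -0.75660426]]
{'t': 0.1, 'joints': array([-1.26152933,  0.61582427, -0.01263232,  1.42473194,  0.00806953,
        1.10337524, -0.04038801]), 'qvel': array([-0.00067897, -0.00272899,  0.00055654, -0.00375832,  0.00239703,
        0.00271077,  0.0021284 ]), 'joint_torque': array([ 2.00314476e-03, -4.70382893e+01,  2.60526873e-01, -1.71568805e+01,
        1.01601030e-02,  5.86875409e-03,  3.67048779e-05]), 'tool_pos': array([213.92062181, 613.07419027, 230.25498476]), 'tcp_rot': array([[-9.44183090e-01,  3.29420265e-01, -7.62514977e-04],
       [ 3.29421147e-01,  9.44180621e-01, -2.15921586e-03],
       [ 8.66240412e-06, -2.28988366e-03, -9.99997378e-01]]), 'force': array([ 0.91798807, -0.21449422, -0.15160984]), 'wrist_torque': array([-0.00980173,  0.04864575, -0.03478323]), 'opening': 85.36062979746747}
```

View pics/top0.png

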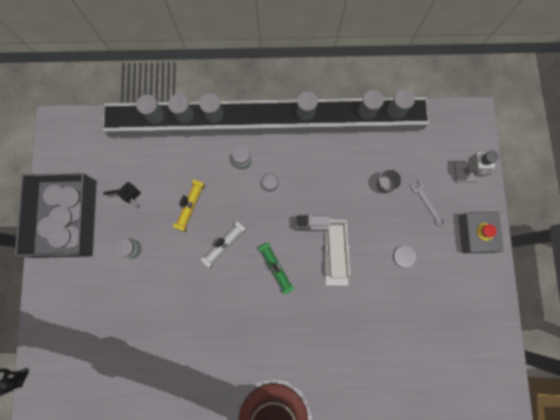

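View pics/side0.png

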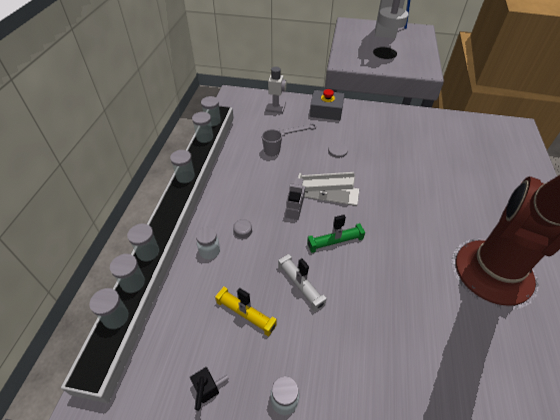

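Run:
```python
from h import *
a=load('top')['image'][190:310,180:380];b=load('side')['image'][160:320,260:380]
cv2.imwrite('pics/z1.png',cv2.resize(a[:,:,::-1],(800,480),interpolation=cv2.INTER_CUBIC))
cv2.imwrite('pics/z2.png',cv2.resize(b[:,:,::-1],(450,600),interpolation=cv2.INTER_CUBIC))
```

```text
(no output)
```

View pics/z1.png

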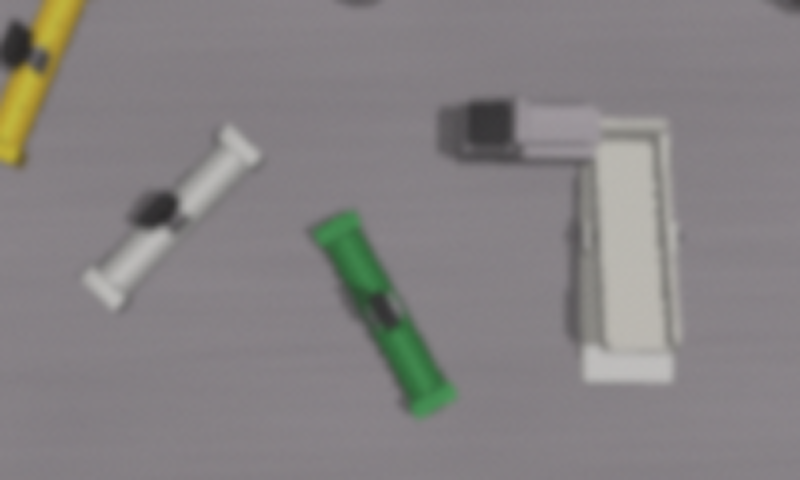

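View pics/z2.png

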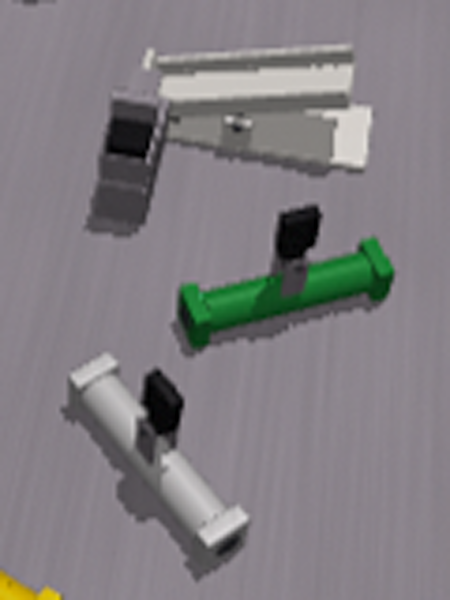

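Run:
```python
from h import *
T=load('top');S=load('side')
def cents(c,mask,box):
    x0,y0,x1,y1=box; m=np.zeros_like(mask);m[y0:y1,x0:x1]=mask[y0:y1,x0:x1]
    n,l,st,ce=cv2.connectedComponentsWithStats(m.astype(np.uint8),connectivity=8)
    for i in range(1,n):
        if st[i,4]>15: print('   ',st[i],ce[i].round(2))
    return l,st,ce
for n,c,bp,br in(('top',T,(195,215,250,270),(290,205,360,295)),('side',S,(270,245,335,310),(280,165,370,220))):
    im=c['image'].astype(int);v=im.max(2)
    print(n,'bg',im[200,300],im[270,300])
    for k,m in(('black',v<70),('white',im.min(2)>150)):
        print(k,'plunger');cents(c,m,bp)
        print(k,'rest');cents(c,m,br)
```

```text
top bg [131 126 130] [134 130 133]
black plunger
    [215 239   9   7  47] [219.19 242.23]
black rest
    [297 216  10  10  97] [301.55 220.45]
white plunger
    [226 222  19  22 159] [234.47 232.26]
    [201 248  22  19 160] [211.17 256.71]
white rest
    [320 218  26   4  56] [332.12 219.88]
    [345 223   5  52  83] [347.24 248.18]
    [326 225  23  61 944] [336.82 257.4 ]
side bg [115 109 116] [1 3 2]
black plunger
    [308 245  22   8  70] [315.04 247.7 ]
    [297 259  12  24 175] [302.08 269.58]
    [317 302   7   7  22] [320.41 305.14]
black rest
    [285 187  20  33 367] [293.99 202.98]
    [334 215  12   5  45] [339.82 217.38]
white plunger
    [279 254  19  24 179] [288.84 264.41]
    [303 280  23  25 233] [312.93 292.77]
white rest
    [302 172  52   5  85] [328.18 173.53]
    [302 177  52  10 365] [328.22 181.6 ]
    [342 188  17  17 166] [352.57 195.08]
```

Run:
```python
from h import *
T=load('top');S=load('side')
P=lambda n,*a:print(n,*[np.round(x,1) for x in a])
P('handle',*tri(T,(219.2,242.2),S,(302.1,269.6)), onz(T,219.2,242.2,92),onz(S,302.1,269.6,92))
f1t=(240,226.5);f2t=(206.2,261.7);f1s=(285.3,260);f2s=(319.7,300.8)
for n,t,s in(('f1',f1t,f1s),('f2',f2t,f2s)):
    P(n,*tri(T,t,S,s),onz(T,*t,28),onz(S,*s,36))
a=onz(T,*f1t,28)-onz(T,*f2t,28);b=onz(S,*f1s,36)-onz(S,*f2s,36)
P('len',np.linalg.norm(a),np.linalg.norm(b));print('yaw',np.arctan2(a[1],a[0]),np.arctan2(b[1],b[0]))
P('mid',(onz(T,*f1t,28)+onz(T,*f2t,28))/2,(onz(S,*f1s,36)+onz(S,*f2s,36))/2)
# tab: side zoom pad corners
ts=np.array([(114,118),(155,124),(147,160),(106,153)]).mean(0)/3.75+[260,160]
tt=(301.55,220.45)
P('tab',*tri(T,tt,S,ts),onz(T,*tt,84),onz(S,*ts,84),ts)
for q in [(114,118),(155,124),(147,160),(106,153)]: P('tabc',onz(S,q[0]/3.75+260,q[1]/3.75+160,84))
# rest: channel floor/walls in top: wall tops lines
for n,q in dict(leftwall_top=(588,165),leftwall_bot=(601,345),rw_top=(666,122),rw_bot=(681,343),base_bl=(584,382),base_br=(674,382)).items():
    u=q[0]/4+180;v=q[1]/4+190
    P(n,(u,v),onz(T,u,v,62),onz(T,u,v,30))
```

```text
handle [505.7 142.8  82.4] 3.7 [506.7 141.4  92. ] [503.6 149.   92. ]
f1 [556.4  87.6  27.5] 4.7 [558.7  87.4  28. ] [553.3  93.4  36. ]
f2 [453.  189.4  28.5] 4.9 [455.4 189.2  28. ] [450.8 193.7  36. ]
len 145.0 143.4
yaw -0.777946879411875 -0.774045556662054
mid [507.1 138.3  28. ] [502.  143.5  36. ]
tab [562.4 -96.5  77.7] 6.0 [564.5 -96.2  84. ] [558.7 -90.2  84. ] [294.8 197. ]
tabc [ 574.5 -109.2   84. ]
tabc [ 542.6 -108.9   84. ]
tabc [543.1 -71.1  84. ]
tabc [574.6 -72.3  84. ]
leftwall_top [327.  231.2] [ 533.6 -171.5   62. ] [ 537.3 -175.6   30. ]
leftwall_bot [330.2 276.2] [ 402.6 -174.9   62. ] [ 402.7 -179.1   30. ]
rw_top [346.5 220.5] [ 564.1 -230.8   62. ] [ 568.6 -236.5   30. ]
rw_bot [350.2 275.8] [ 402.5 -232.9   62. ] [ 402.6 -238.7   30. ]
base_bl [326.  285.5] [ 376.7 -161.4   62. ] [ 376.1 -165.2   30. ]
base_br [348.5 285.5] [ 375.  -226.3   62. ] [ 374.3 -231.9   30. ]
```

Run:
```python
from h import *
for base in(0.795,0.795-np.pi):
  for d in(0,0.776,-2.366,3.917):
    for p in([505,143,200],[475,-200,200]):
        q=r.ik(p,down(base+d)); print(round(base,2),d,p,None if q is None else np.round(q,2))
r.move_pose([505,143,180],down(0.795-np.pi) if False else down(0.795))
r.command_gripper(50,20)
print(r.observe()['t'],r.observe()['joints'],r.observe()['opening'],r.observe()['tool_pos'])
snap('top','t1.png');snap('side','s1.png')
```

```text
0.8 0 [505, 143, 200] [-0.45  0.46  0.19  1.83 -0.11  0.86  0.59]
0.8 0 [475, -200, 200] [-0.03  0.49  0.57  1.86 -0.34  0.88  1.5 ]
0.8 0.776 [505, 143, 200] [-0.32  0.46  0.01  1.83 -0.    0.86  1.26]
0.8 0.776 [475, -200, 200] [ 0.12  0.46  0.34  1.86 -0.2   0.86  2.13]
0.8 -2.366 [505, 143, 200] [-0.79  0.54  0.72  1.84 -0.44  0.93 -1.43]
0.8 -2.366 [475, -200, 200] [-0.36  0.76  1.26  1.87 -0.8   1.14 -0.37]
0.8 3.917 [505, 143, 200] [-0.79  0.54  0.72  1.84 -0.44  0.93 -1.43]
0.8 3.917 [475, -200, 200] [-0.36  0.76  1.26  1.87 -0.8   1.14 -0.37]
-2.35 0 [505, 143, 200] [-0.98  0.7   1.13  1.85 -0.73  1.08 -1.91]
-2.35 0 [475, -200, 200] [-0.32  0.69  1.13  1.87 -0.72  1.07 -1.24]
-2.35 0.776 [505, 143, 200] [-0.79  0.54  0.72  1.84 -0.44  0.93 -1.43]
-2.35 0.776 [475, -200, 200] [-0.36  0.76  1.26  1.87 -0.8   1.14 -0.37]
-2.35 -2.366 [505, 143, 200] [-0.32  0.46  0.01  1.83 -0.    0.86  1.26]
-2.35 -2.366 [475, -200, 200] [ 0.12  0.46  0.34  1.86 -0.2   0.86  2.13]
-2.35 3.917 [505, 143, 200] [-0.32  0.46  0.01  1.83 -0.    0.86  1.26]
-2.35 3.917 [475, -200, 200] [ 0.12  0.46  0.34  1.86 -0.2   0.86  2.13]
2.5417 [-0.43690215  0.48678945  0.17514309  1.85460263 -0.11281278  0.80971904
  0.59151876] 49.85543420097618 [504.97146716 143.14988922 179.9920764 ]
```

View pics/s1.png

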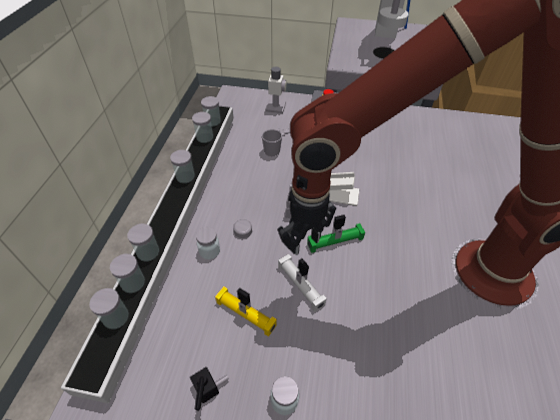

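View pics/t1.png

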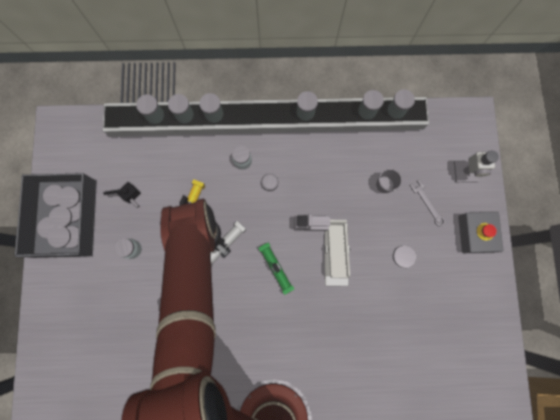

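Run:
```python
from h import *
S=load('side');x0,y0=265,190
b=S['image'][y0:y0+120,x0:x0+100].copy();b=cv2.resize(b[:,:,::-1],(500,600),interpolation=cv2.INTER_CUBIC)
y=down(.795)[:,1]; p=np.array([505,143,180])
for s in(-32,0,32):
    u=(proj(S,p+s*y)-[x0,y0]+.5)*5-.5; cv2.circle(b,tuple(int(k) for k in u),4,(0,0,255),1)
u=(proj(S,[505,143,92])-[x0,y0]+.5)*5-.5; cv2.circle(b,tuple(int(k) for k in u),4,(255,0,255),1)
cv2.imwrite('pics/z3.png',b)
```

```text
(no output)
```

View pics/z3.png

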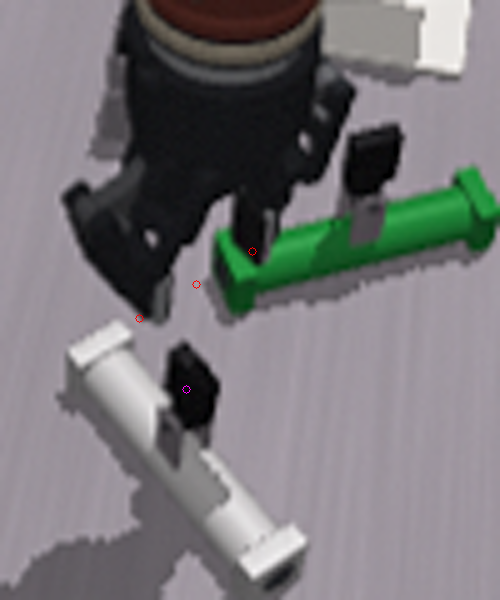

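Run:
```python
from h import *
r.movel([506,142,120],down(.795),feed=120)
r.movel([506,142,73],feed=60)
print(r.observe()['force'])
r.command_gripper(0,40)
o=r.observe();print(o['t'],o['opening'],o['force'],o['tool_pos'])
r.movel([506,142,130],feed=40); r.movel([506,142,200],feed=80)
r.pause(1.2)
o=r.observe();print(o['t'],o['opening'],o['force'],o['tool_pos'],o['wrist_torque'])
snap('side','s2.png');snap('top','t2.png')
b=load('side')['image'];cv2.imwrite('pics/z4.png',cv2.resize(b[150:350,210:410][:,:,::-1],(600,600),interpolation=cv2.INTER_CUBIC))
```

```text
[-0.1304991   0.41092476  0.03099977]
4.65 11.407966775908752 [-0.67529264 -0.85524859  0.81888333] [505.81788817 141.8722258   73.14747496]
8.45 11.24905950372887 [-0.49737809  0.80529132 -4.34877959] [505.99004181 141.99182263 199.98464638] [-0.00220788 -0.02362072 -0.00699897]
```

View pics/z4.png

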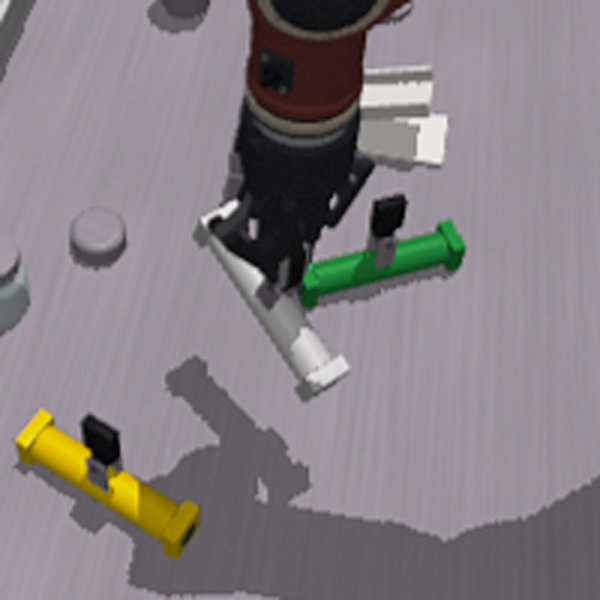

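Run:
```python
from h import *
S=load('side');T=load('top')
ax=np.array([np.cos(-.776),np.sin(-.776),0]);z=np.array([0,0,1.])
pin=np.array([506,142,189.])
for th in(-.33,.33): # th>0: f1 (+ax) end low
    d=ax*np.cos(th)-z*np.sin(th);n=z*np.cos(th)+ax*np.sin(th)
    m=pin-44*n
    for s,nm in((1,'f1'),(-1,'f2')):
        e=m+73*s*d; print(th,nm,e.round(),'sidezoom',((proj(S,e)-[210,150])*3).round(),'side',proj(S,e).round(1),'top',proj(T,e).round(1))
```

```text
-0.33 f1 [565.  84. 171.] sidezoom [216. 224.] side [282.1 224.7] top [236.6 217.1]
-0.33 f2 [467. 180. 124.] sidezoom [320. 379.] side [316.7 276.4] top [203.4 256. ]
0.33 f1 [545. 104. 124.] sidezoom [236. 283.] side [288.6 244.2] top [231.1 227.1]
0.33 f2 [447. 200. 171.] sidezoom [350. 374.] side [326.8 274.5] top [192.5 262.9]
```

View pics/t2.png

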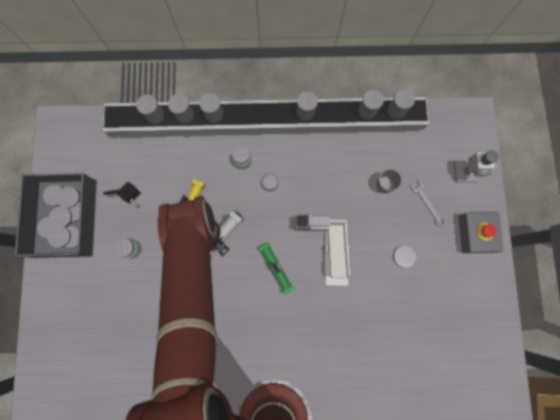

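Run:
```python
from h import *
T=load('top');g=cv2.cvtColor(T['image'],cv2.COLOR_RGB2GRAY)
for v in (214,218,220,222,226,230,240,250,260,270,274,278,282,286,288): print(v,g[v,318:358])
print('cols');
for u in(330,334,338,342): print(u,g[212:292,u])
```

```text
214 [133 131 132 133 133 132 132 133 135 136 137 134 135 135 135 135 135 135
 135 136 136 136 135 135 134 135 135 135 135 136 135 135 135 134 135 135
 134 135 136 135]
218 [163 163 164 163 163 163 163 163 164 163 162 158 152 146 145 144 144 143
 143 142 143 142 142 143 143 143 143 141 140 137 137 136 137 137 137 138
 137 137 137 138]
220 [163 162 163 163 164 163 163 163 163 163 165 167 172 176 176 175 172 172
 171 171 172 172 171 171 171 172 171 168 160 146 138 137 136 137 136 136
 136 137 136 137]
222 [161 161 161 161 161 161 161 161 161 161 161 160 158 155 154 154 153 154
 154 153 153 154 154 153 154 154 156 159 158 147 139 137 137 136 136 136
 137 136 137 137]
226 [146 145 145 146 145 146 146 146 148 154 161 171 181 188 188 189 189 188
 188 187 187 187 186 181 167 147 146 172 180 161 143 139 138 139 139 139
 138 139 138 139]
230 [111 112 111 111 111 108 106 109 116 125 144 173 191 194 196 195 196 197
 196 196 194 196 196 193 183 159 147 169 177 159 142 139 139 139 139 139
 138 138 139 139]
240 [141 142 141 139 132 116 113 131 141 139 140 160 182 193 195 196 196 196
 196 196 196 19
[... 2044 characters left out ...]
01 200
 193 171 147 141 140 139 140 140]
338 [135 135 136 136 136 138 143 156 172 170 153 139 144 167 187 195 196 196
 194 196 196 196 196 196 196 196 196 195 196 195 196 196 196 195 196 196
 196 196 196 196 196 196 196 196 196 196 196 196 196 196 196 196 195 195
 196 196 197 195 196 195 196 196 197 195 192 186 188 197 201 201 202 201
 192 171 148 142 141 141 141 141]
342 [135 134 134 136 135 138 143 156 171 170 154 137 135 148 167 179 182 182
 183 184 184 184 184 188 191 189 186 189 192 193 190 190 193 194 195 194
 194 194 194 194 196 195 196 194 196 196 196 196 196 197 195 196 196 195
 197 197 196 195 196 196 196 196 196 195 191 183 184 195 201 202 202 202
 194 176 152 143 142 141 141 141]
```

Run:
```python
from h import *
im=cv2.imread('pics/top0.png')[205:300,290:365];cv2.imwrite('pics/z5.png',cv2.resize(im,(600,760)[:2] if 0 else (474,600),interpolation=cv2.INTER_NEAREST))
im=cv2.imread('pics/side0.png')[160:225,275:375];cv2.imwrite('pics/z6.png',cv2.resize(im,(800,520),interpolation=cv2.INTER_CUBIC))
```

```text
(no output)
```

View pics/z5.png

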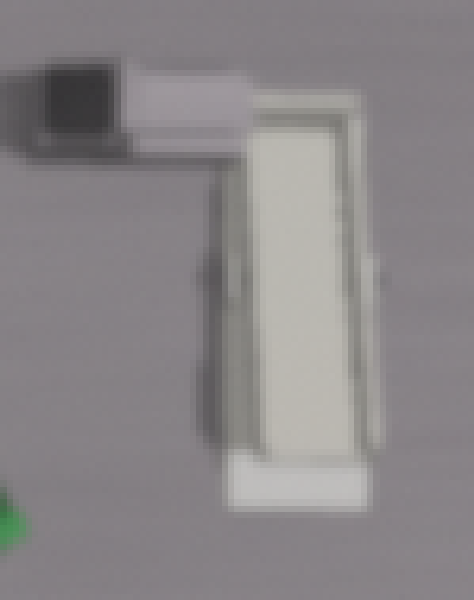

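View pics/z6.png

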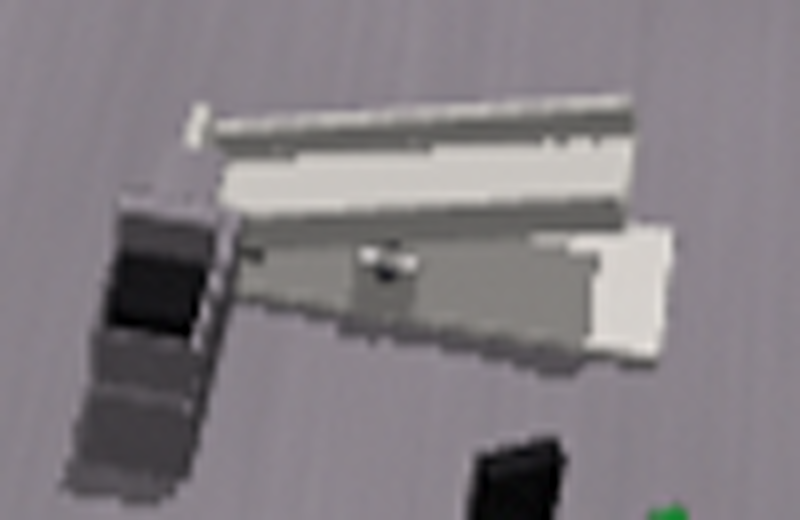

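Run:
```python
from h import *
T=load('top');c,s=np.cos(.3),np.sin(.3)
# rest x axis -> -X world ; xs seat
a=onz(T,338,221.7,62-80*s+6*c);b=onz(T,338,225,62-80*s-18*c)
print('stop top',a,'seatX',a[0]-(80*c+6*s));print('stop bot',b,'seatX',b[0]-(80*c-18*s))
xs=((a[0]-(80*c+6*s))+(b[0]-(80*c-18*s)))/2
# right wall edges: (v,u floor, u innertop,u outertop)
for v,uf,ut,uo in((226,342.3,344.6,347.3),(230,342.8,344.7,347.3),(240,343.7,345.8,348),(250,343.8,346.2,349),(260,345,346.8,349.2),(270,345.7,347.7,350.2),(274,345.9,347.9,350.3)):
    out=[]
    for u,perp in((uf,-18),(ut,-4),(uo,-4)):
        z=60.
        for _ in range(30):
            p=onz(T,u,v,z); d=(xs-p[0])  # rest x offset from seat
            # point = seat + t*(c,s)+perp*(-s,c)
            t=(d+perp*s)/c; z=62+t*s+perp*c
        out+= [p[:2].round(1),round(z)]
    print(v,*out)
for u,v in((325.3,282),(347.8,282)):print(onz(T,u,v,30))
print('tab',onz(T,301.55,220.45,84))
```

```text
stop top [ 563.64380118 -208.24659711   44.0904024 ] seatX 485.44376081052985
stop bot [ 556.62713873 -211.33326817   21.16232666] seatX 485.5195833226032
226 [ 553.1 -224.2] 22 [ 551.  -228.5] 38 [ 550.7 -236.7] 38
230 [ 540.3 -224.4] 26 [ 538.4 -227.5] 41 [ 538.2 -235.3] 42
240 [ 508.9 -223.8] 36 [ 507.4 -227.5] 51 [ 507.2 -234. ] 51
250 [ 478.4 -221. ] 45 [ 477.2 -225.5] 60 [ 477.  -233.7] 60
260 [ 448.5 -221.4] 55 [ 447.7 -224.1] 70 [ 447.5 -231. ] 70
270 [ 419.3 -220.3] 64 [ 418.9 -223.5] 78 [ 418.7 -230.7] 78
274 [ 407.8 -219.7] 67 [ 407.6 -222.9] 82 [ 407.4 -229.7] 82
[ 386.324847   -163.62069097   30.        ]
[ 384.54156255 -230.37099409   30.        ]
tab [564.48622612 -96.22439371  84.        ]
```

Run:
```python
from h import *
seat=np.array([485.5,-201.2,62]);psi=-.034
low=np.array([np.cos(psi),np.sin(psi),0])
r.movel([506,142,250],feed=120)
tgt=seat+13*low-4*low; tgt[2]=190
q=np.array(r.ik(tgt+[0,0,40],down(-1.605+np.pi)));q[6]-=np.pi;print(q)
q0=np.array(r.observe()['joints'])
for k in(.33,.67,1): r.set_joints(list(q0+(q-q0)*k))
r.movel(tgt,down(-1.605),feed=80);r.pause(.8)
o=r.observe();print(o['t'],o['opening'],o['force'],o['tool_pos'],o['joints'],o['tcp_rot'])
snap('side','s3.png');snap('top','t3.png')
b=load('side')['image'];cv2.imwrite('pics/z7.png',cv2.resize(b[110:230,240:400][:,:,::-1],(800,600),interpolation=cv2.INTER_CUBIC))
```

```text
[ 0.28001492  0.43649331  0.09648538  1.76458185 -0.05034741  0.94290383
 -1.20790526]
12.4333 11.193280367505375 [-0.51893724  0.35018686 -3.84491996] [ 494.48769174 -201.51817904  189.98346691] [ 0.28443478  0.48329789  0.09112772  1.81653086 -0.05662622  0.84430013
 -1.20225941] [[ 9.99412680e-01 -3.42679681e-02 -2.25810732e-05]
 [-3.42679675e-02 -9.99412680e-01  2.70772784e-05]
 [-2.34956942e-05 -2.62875679e-05 -9.99999999e-01]]
```

View pics/z7.png

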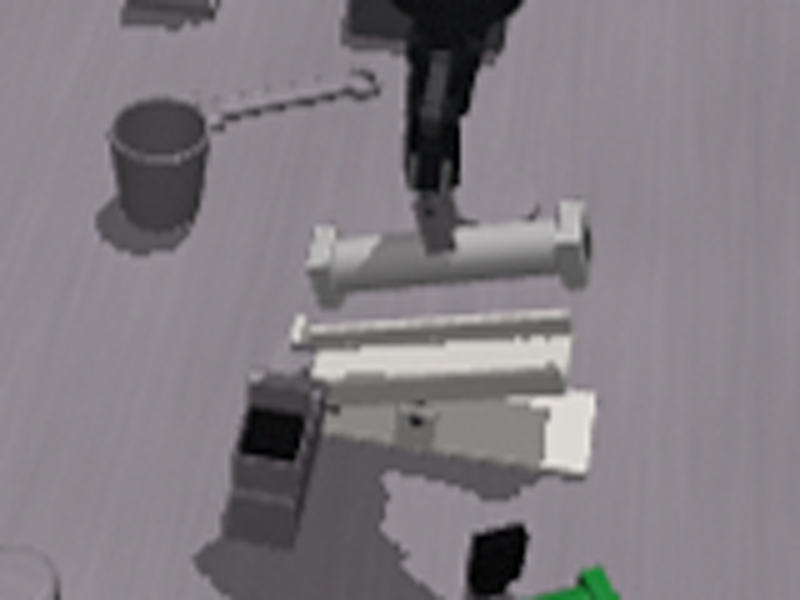

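View pics/t3.png

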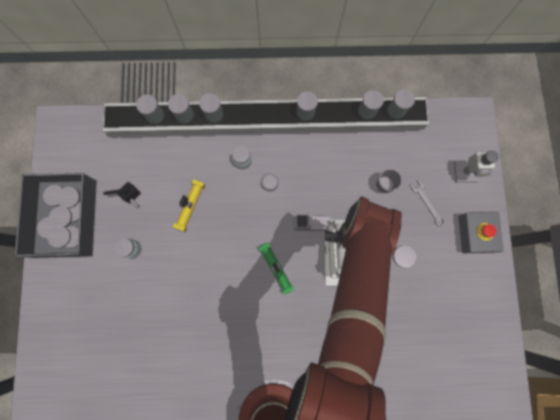

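Run:
```python
from h import *
S=load('side')
Z=lambda p:((proj(S,p)-[240,110]+.5)*5-.5)
b=cv2.imread('pics/z7.png')
tcp=np.array([494.5,-201.5,190])
print('tcp',Z(tcp),Z(tcp+[0,10,0]))
c,s=np.cos(.3),np.sin(.3);psi=-.034
low=np.array([np.cos(psi),np.sin(psi),0]);yr=np.array([np.sin(psi),-np.cos(psi),0])*1.0
yr=np.cross([0,0,1],-low)
seat=np.array([485.5,-201.2,62])
R=lambda t,y,perp:seat-low*(t*c-perp*s)+yr*y+np.array([0,0,t*s+perp*c])
def ln(f,col):
    pts=np.array([Z(p) for p in f]).round().astype(int);cv2.polylines(b,[pts.reshape(-1,1,2)],False,col,1)
for y in(-22,22): ln([R(-80,y,-18),R(85,y,-18),R(85,y,-4),R(-80,y,-4),R(-80,y,-18)],(0,0,255))
# plunger held predicted, hanging .33
c2,s2=np.cos(.33),np.sin(.33);pin=tcp+[0,0,19-30]
def Q(t,y,perp): return pin-low*(t*c2-(perp-44)*s2)+yr*y+np.array([0,0,t*s2+(perp-44)*c2])
for t in(-80,-66,66,80): ln([Q(t,18,18),Q(t,-18,18),Q(t,-18,-18),Q(t,18,-18),Q(t,18,18)],(0,255,0))
cv2.imwrite('pics/z8.png',b)
```

```text
tcp [426.84463884 182.02267234] [424.9743525  193.45853101]
```

View pics/z8.png

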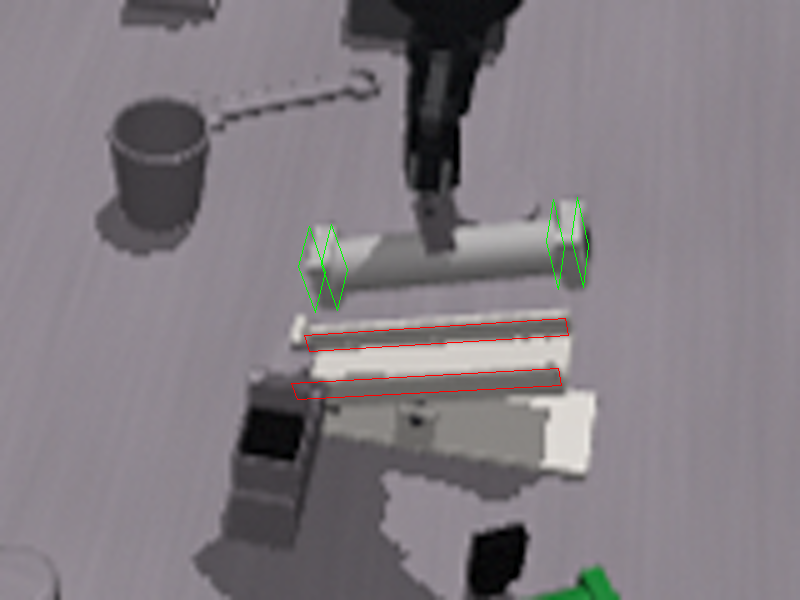

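Run:
```python
from h import *
x,y=494.5,-202
r.movel([x,y,140],feed=60);r.pause(.3);f0=r.observe()['force'];print(f0)
snap('side','s4.png')
for z in(132,126,122,119,117,115.5):
    r.movel([x,y,z],feed=30);r.pause(.1);o=r.observe();print(z,o['t'],(o['force']-f0).round(2),o['wrist_torque'].round(2))
    if np.linalg.norm(o['force']-f0)>5: break
snap('side','s5.png')
b=load('side')['image'];cv2.imwrite('pics/z9.png',cv2.resize(b[110:230,240:400][:,:,::-1],(800,600),interpolation=cv2.INTER_CUBIC))
```

```text
[ 0.49434253  0.78093192 -4.88067122]
132 14.3833 [-0.87 -0.74  0.41] [-0.04 -0.    0.05]
126 14.8333 [ 0.13 -1.66  0.85] [ 0.02 -0.01 -0.03]
122 15.2167 [-0.83 -0.72  0.35] [0.01 0.02 0.01]
119 15.5667 [-0.49 -0.59  1.05] [-0.04 -0.01  0.03]
117 15.9167 [-0.25 -0.35  0.11] [-0.03 -0.02  0.01]
115.5 16.2667 [-0.14 -0.78  1.72] [-0.08 -0.1  -0.02]
```

View pics/z9.png

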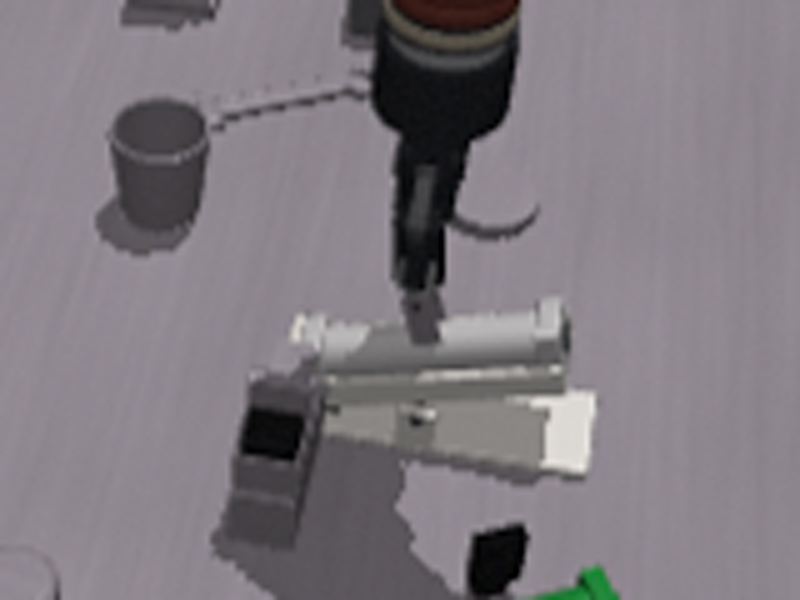

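Run:
```python
from h import *
x,y=494.5,-202
f0=np.array([0.,0,-4.5])
for z in(114.8,114.1,113.4,112.7,112,111.3,110.6,110):
    r.movel([x,y,z],feed=20);r.pause(.1);o=r.observe();print(z,o['t'],(o['force']).round(2),o['wrist_torque'].round(2))
    if o['force'][2]>1.5: break
snap('side','s6.png')
b=load('side')['image'];cv2.imwrite('pics/z10.png',cv2.resize(b[140:220,270:380][:,:,::-1],(800,582),interpolation=cv2.INTER_CUBIC))
```

```text
114.8 16.6667 [-0.36  1.26  3.63] [ 0.04 -0.05  0.  ]
```

View pics/z10.png

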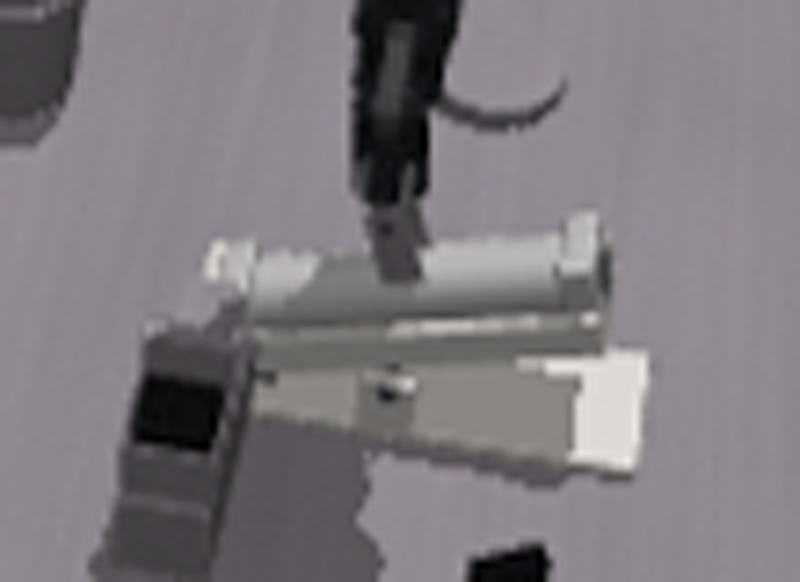

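Run:
```python
from h import *
r.command_gripper(50,20)
r.pause(.3);o=r.observe();print(o['t'],o['force'],o['opening'])
r.movel([494.5,-202,190],feed=100);r.pause(.3)
r.movel([560,-20,230],feed=200)
print(r.observe()['t'])
T=snap('top','t7.png');S=snap('side','s7.png')
a=T['image'][195:300,285:365];b=S['image'][155:225,270:380]
cv2.imwrite('pics/z11.png',np.hstack([cv2.resize(a[:,:,::-1],(400,525),interpolation=cv2.INTER_CUBIC)]))
cv2.imwrite('pics/z12.png',cv2.resize(b[:,:,::-1],(770,490),interpolation=cv2.INTER_CUBIC))
```

```text
17.4667 [ 0.78828826 -0.02005404 -0.22186742] 49.79464315811163
19.8083
```

View pics/z11.png

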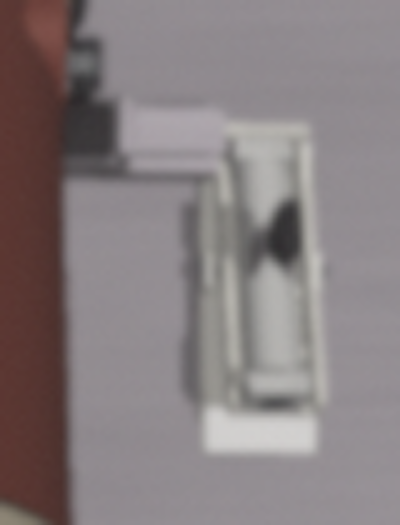

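View pics/z12.png

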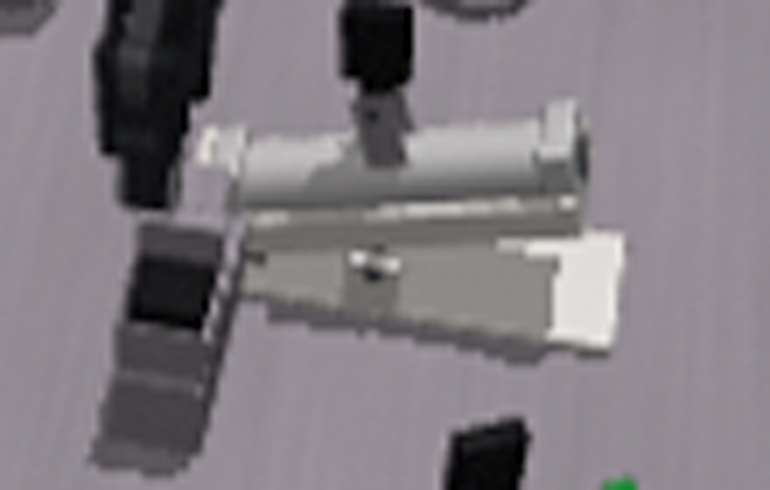

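Run:
```python
from h import *
psi=-.034;o=r.observe();q0=np.array(o['joints']);print(q0.round(2))
for yaw in(psi,psi+np.pi):
    for p in([562.5,-92,130],[561,-142,80]): print(yaw,p,None if r.ik(p,down(yaw)) is None else np.round(r.ik(p,down(yaw)),2))
```

```text
[-0.06  0.48  0.08  1.69 -0.04  0.97 -1.56]
-0.034 [562.5, -92, 130] [ 0.32  0.63 -0.31  1.77  0.26  0.78 -0.15]
-0.034 [561, -142, 80] [ 0.39  0.71 -0.29  1.79  0.29  0.69 -0.09]
3.1075926535897933 [562.5, -92, 130] [-0.16  0.65  0.45  1.79 -0.38  0.79 -2.69]
3.1075926535897933 [561, -142, 80] [-0.04  0.73  0.41  1.8  -0.42  0.7  -2.57]
```

Run:
```python
from h import *
psi=-.034
r.command_gripper(0,20)
r.move_pose([562.5,-92,130],down(psi))
r.movel([562.5,-92,96],feed=80);r.pause(.2)
o=r.observe();f0=o['force'];print(o['t'],f0,o['tool_pos'],o['opening'])
S=snap('side','s8.png')
b=S['image'][155:225,270:380];cv2.imwrite('pics/z13.png',cv2.resize(b[:,:,::-1],(770,490),interpolation=cv2.INTER_CUBIC))
T=snap('top','t8.png');cv2.imwrite('pics/z14.png',cv2.resize(T['image'][195:300,285:365][:,:,::-1],(400,525),interpolation=cv2.INTER_CUBIC))
```

```text
22.4917 [-0.81226085 -0.31251719 -0.13643278] [562.95574699 -91.99809292  96.56843187] -0.2759565526311326
```

View pics/z13.png

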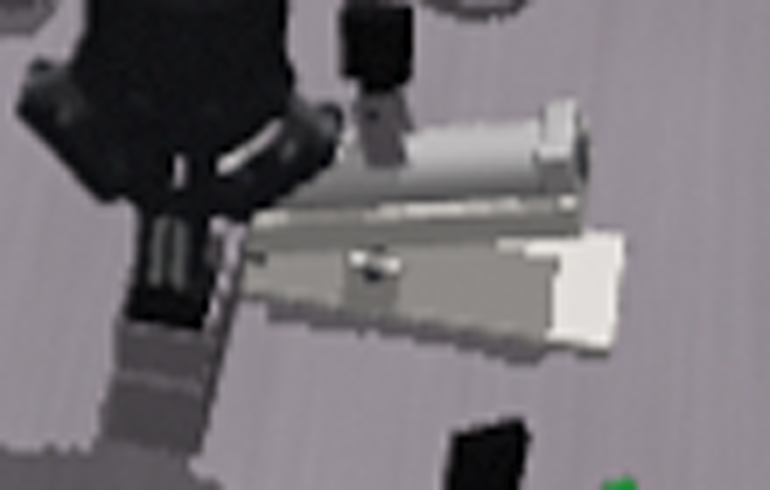

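View pics/z14.png

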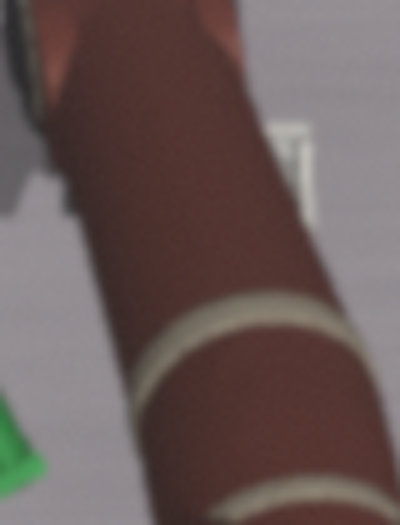

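Run:
```python
from h import *
f0=r.observe()['force'];x,y=562.5,-92
for z in(88,85,83,81,79,77.5,76.5):
    r.movel([x,y,z],feed=40);r.pause(.1);o=r.observe();print(z,round(o['t'],2),(o['force']-f0).round(2),o['tool_pos'].round(2))
    if (o['force']-f0)[2]>7: break
```

```text
88 23.04 [-0.07  1.03 -0.76] [562.51 -91.99  87.89]
85 23.39 [ 0.2   1.16 -0.55] [562.5  -91.96  84.98]
83 23.74 [0.76 0.47 2.8 ] [562.88 -91.99  83.32]
81 24.09 [-0.14  0.71  3.62] [562.86 -91.99  81.2 ]
79 24.44 [0.41 0.77 3.3 ] [562.86 -91.99  79.18]
77.5 24.79 [1.04 1.13 4.41] [562.81 -92.02  77.66]
76.5 25.14 [1.39 0.89 5.04] [562.85 -92.    76.73]
```

Run:
```python
from h import *
x,y=562.5,-92
for d in list(range(4,44,4))+list(range(43,66,1)):
    r.movel([x-.034*d,y-d,76.5],feed=40);o=r.observe();f=o['force']
    print(d,round(o['t'],2),f.round(1),o['tool_pos'].round(1))
    if f[1]>9 or f[2]>20 or (d<43 and f[1]>14): break
S=snap('side','s9.png');cv2.imwrite('pics/z15.png',cv2.resize(S['image'][155:225,270:380][:,:,::-1],(770,490),interpolation=cv2.INTER_CUBIC))
```

```text
4 25.39 [1.2 0.5 5.3] [562.7 -96.1  76.7]
8 25.64 [ 1.  -0.5  4.9] [ 562.6 -100.2   76.7]
12 25.89 [ 0.5 -0.8  5.7] [ 562.4 -104.2   76.7]
16 26.14 [ 0.6 -1.   4.6] [ 562.2 -108.2   76.7]
20 26.39 [ 1.5 -0.8  5.2] [ 562.1 -112.2   76.7]
24 26.64 [ 0.8 -0.1  6.2] [ 561.9 -116.1   76.7]
28 26.89 [1.3 0.5 5.6] [ 561.8 -120.2   76.7]
32 27.14 [ 0.2 -0.5  5. ] [ 561.7 -124.2   76.7]
36 27.39 [-0.4 -0.4  6.3] [ 561.5 -128.1   76.7]
40 27.64 [1.3 0.  6.2] [ 561.4 -132.1   76.7]
43 27.89 [ 0.6 -0.9  5. ] [ 561.3 -135.    76.7]
44 28.14 [1.5 0.2 5.1] [ 561.3 -135.6   76.7]
45 28.39 [1.6 0.6 5.5] [ 561.2 -136.5   76.7]
46 28.64 [0.9 1.  6.4] [ 561.2 -137.4   76.7]
47 28.89 [-0.1  0.1  6.2] [ 561.2 -138.4   76.7]
48 29.14 [0.5 0.9 5.2] [ 561.1 -139.4   76.7]
49 29.39 [0.7 0.2 5.5] [ 561.1 -140.4   76.7]
50 29.64 [0.9 1.  5.9] [ 561.  -141.4   76.7]
51 29.89 [1.  1.5 6. ] [ 561.  -142.1   76.7]
52 30.14 [0.1 3.  5. ] [ 561.  -142.2   76.6]
53 30.39 [1.8 3.  5.9] [ 561.  -142.5   76.6]
54 30.64 [0.8 3.5 5.8] [ 560.9 -143.2   76.6]
55 30.89 [-0.1  3.6  4.9] [ 560.8 -144.1   76.6]
56 31.14 [0.1 2.5 6.1] [ 560.7 -145.1   76.6]
57 31.39 [0.7 3.8 5.8] [ 560.6 -146.1   76.6]
58 31.64 [0.5 3.2 5. ] [ 560.6 -147.1   76.6]
59 31.89 [0.2 2.8 5.5] [ 560.5 -148.1   76.5]
60 32.14 [-0.8  3.5  5.8] [ 560.4 -149.    76.5]
61 32.39 [1.1 3.7 5.6] [ 560.3 -150.1   76.5]
62 32.64 [0.5 3.8 5.3] [ 560.3 -151.1   76.5]
63 32.89 [0.2 3.  5.4] [ 560.2 -152.1   76.5]
64 33.14 [0.6 4.2 5.1] [ 560.2 -153.    76.5]
65 33.39 [0.6 4.8 4.8] [ 560.2 -153.3   76.5]
```

View pics/z15.png

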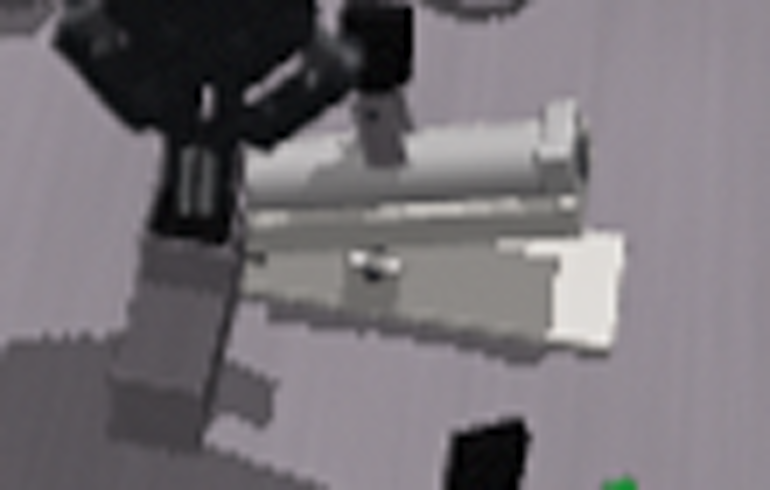

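Run:
```python
from h import *
a=cv2.imread('pics/s7.png')[165:225,270:320];b=cv2.imread('pics/s9.png')[165:225,270:320]
cv2.imwrite('pics/z16.png',np.hstack([cv2.resize(k,(400,480),interpolation=cv2.INTER_CUBIC) for k in(a,b)]))
S=load('side')
for y in(-80,-96,-113,-146): 
    print(y,[(((proj(S,[562.5,y,z])-[270,165]+.5)*8).round()) for z in(0,44,77,101)])
o=r.observe();print(o['tool_pos'],o['tcp_rot'].round(3),((proj(S,o['tool_pos'])-[270,165]+.5)*8))
```

```text
-80 [array([179., 429.]), array([183., 353.]), array([187., 292.]), array([189., 247.])]
-96 [array([186., 397.]), array([190., 320.]), array([194., 260.]), array([196., 214.])]
-113 [array([193., 364.]), array([198., 287.]), array([201., 226.]), array([204., 180.])]
-146 [array([207., 300.]), array([211., 223.]), array([215., 162.]), array([218., 116.])]
[ 560.22676896 -153.33133433   76.50182017] [[ 0.032  0.999 -0.001]
 [ 0.999 -0.032  0.005]
 [ 0.005 -0.001 -1.   ]] [223.84547881 149.88830335]
```

View pics/z16.png

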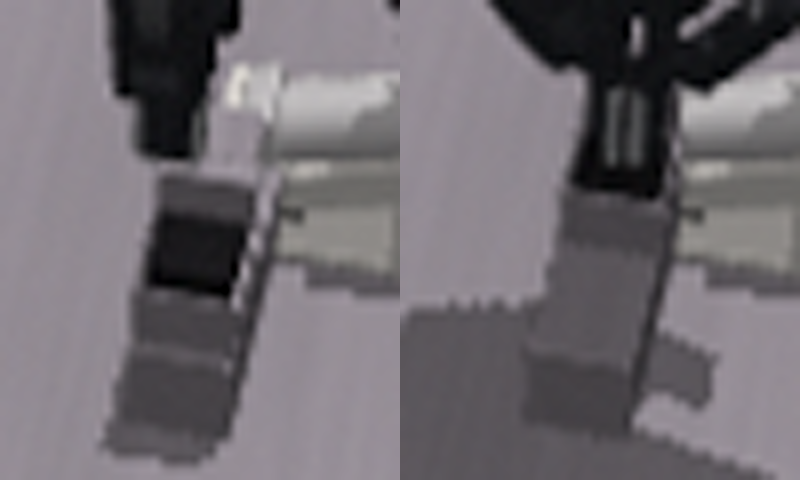

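Run:
```python
from h import *
x,y=562.5,-92
for d in range(66,74,1):
    r.movel([x-.034*d,y-d,76.3],feed=40);o=r.observe();f=o['force']
    print(d,round(o['t'],2),f.round(1),o['tool_pos'].round(1))
    if f[1]>10 or f[2]>20: break
```

```text
66 33.69 [0.5 5.7 6.8] [ 560.2 -153.3   76.5]
67 33.94 [-0.6  7.   6.8] [ 560.2 -153.4   76.5]
68 34.19 [-0.1  8.6  6.1] [ 560.2 -153.4   76.5]
69 34.44 [-0.4  9.5  7.2] [ 560.2 -153.4   76.5]
70 34.69 [ 0.2 10.9  7.8] [ 560.2 -153.4   76.5]
```

Run:
```python
from h import *
x,y=562.5,-92;d=67
for z in(80,90,104): 
    r.movel([x-.034*d,y-d,z],feed=40);o=r.observe();print(z,o['force'].round(1),o['tool_pos'].round(1))
r.movel([x-.034*d,y-d+5,170],feed=100)
r.move_pose([540,60,250],down(-.034));r.pause(.3)
print(r.observe()['t'],r.observe()['force'])
T=snap('top','t10.png');S=snap('side','s10.png')
cv2.imwrite('pics/z17.png',cv2.resize(T['image'][195:300,285:365][:,:,::-1],(400,525),interpolation=cv2.INTER_CUBIC))
cv2.imwrite('pics/z18.png',cv2.resize(S['image'][155:225,270:380][:,:,::-1],(770,490),interpolation=cv2.INTER_CUBIC))
```

```text
80 [-0.9  8.1  6.6] [ 560.3 -153.4   80.1]
90 [0.4 6.6 1.4] [ 559.1 -153.5   88.9]
104 [ 0.4  0.6 -0.6] [ 559.4 -160.2  103.4]
37.8833 [-0.34312095  0.52943695 -0.35190748]
```

View pics/z17.png

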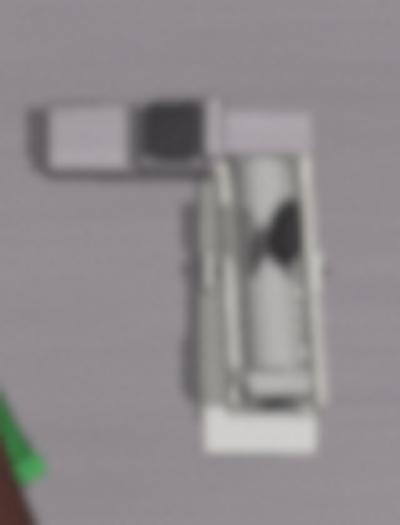

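View pics/z18.png

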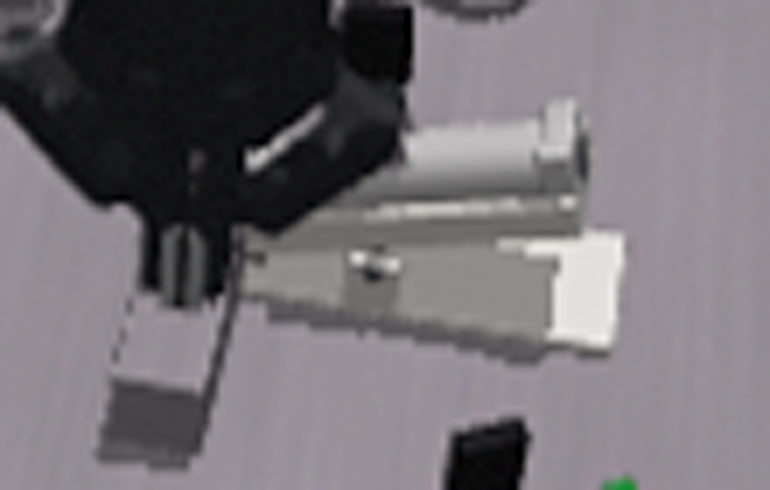

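View pics/s10.png

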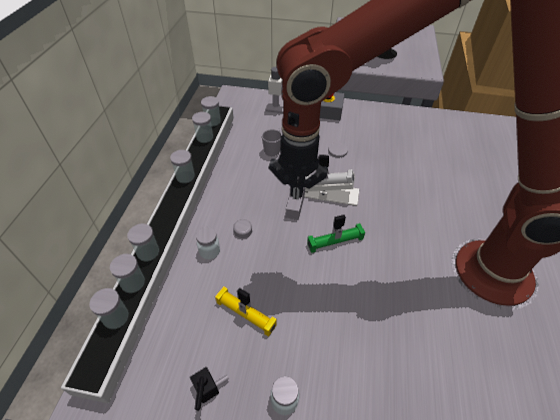

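Run:
```python
from h import *
r.move_pose([480,200,250],down(-.034));r.pause(.2)
S=snap('side','s11.png');T=snap('top','t11.png');print(r.observe()['t'])
a=cv2.imread('pics/side0.png')[165:225,270:320];b=cv2.imread('pics/s11.png')[150:210,275:325]
cv2.imwrite('pics/z19.png',np.hstack([cv2.resize(k,(400,480),interpolation=cv2.INTER_CUBIC) for k in(a,b)]))
im=S['image'];m=(im.max(2)<45).astype(np.uint8);m[:150]=0;m[215:]=0;m[:,:275]=0;m[:,325:]=0
n,l,st,ce=cv2.connectedComponentsWithStats(m);print(st[1:],ce[1:])
import numpy as np
im=cv2.imread('pics/side0.png');m=(im.max(2)<45).astype(np.uint8);m[:165]=0;m[215:]=0;m[:,:275]=0;m[:,315:]=0
n,l,st,ce=cv2.connectedComponentsWithStats(m);print(st[1:],ce[1:])
p0=np.array([563,-95,84.]);print(proj(S,p0),proj(S,p0+[-1.7,-50,0]),proj(S,p0+[-1.7,-50,-8]))
```

```text
38.9417
[[316 152   4   7  11]
 [306 155   1   1   1]
 [305 159   2  14  14]
 [317 173   8  16 107]
 [292 180  33  35 455]
 [307 188  18   9  28]
 [307 195   9   6   9]
 [317 201   3   1   3]
 [323 202   2   1   2]
 [287 213   2   1   2]] [[317.81818182 154.72727273]
 [306.         155.        ]
 [305.85714286 165.5       ]
 [320.78504673 180.24299065]
 [306.6        202.36043956]
 [315.25       193.28571429]
 [311.         198.        ]
 [318.         201.        ]
 [323.5        202.        ]
 [287.5        213.        ]]
[[288 191  13  11 107]] [[294.00934579 196.36448598]]
[293.56807058 195.56280015] [296.80685795 183.38294127] [296.69099042 185.27989799]
```

View pics/z19.png

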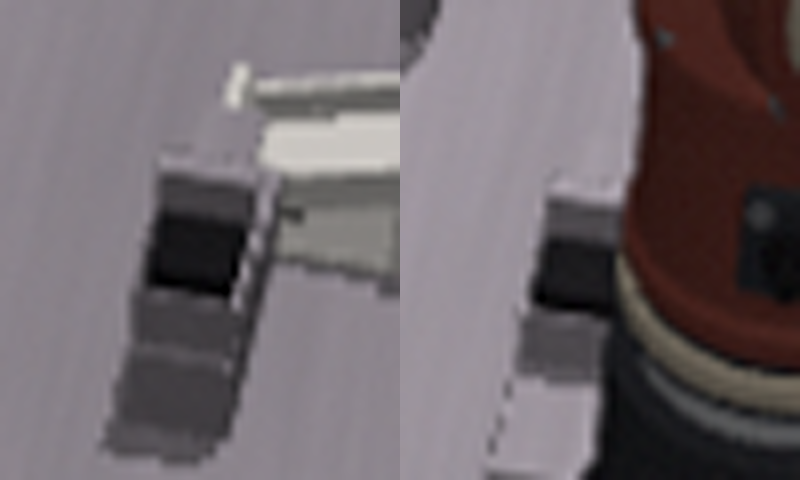

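View pics/s11.png

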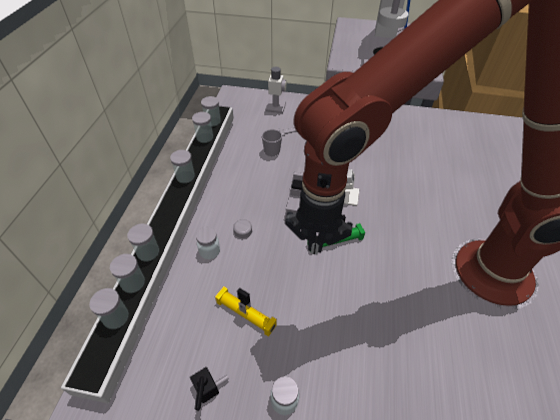

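Run:
```python
from h import *
r.move_pose([350,380,280],down(.6));r.pause(.2)
S=snap('side','s12.png');T=snap('top','t12.png');print(r.observe()['t'])
a=cv2.imread('pics/side0.png')[165:225,270:320];b=cv2.imread('pics/s12.png')[152:212,272:322]
cv2.imwrite('pics/z20.png',np.hstack([cv2.resize(k,(400,480),interpolation=cv2.INTER_NEAREST) for k in(a,b)]))
g0=cv2.imread('pics/side0.png',0);g1=cv2.imread('pics/s12.png',0)
print(g0[180:215,293]);print(g0[180:215,296]);print(g1[168:205,296]);print(g1[168:205,299])
```

```text
40.1417
[131 130 131 119 133 147 113  70  63  64  65  48  24  19  24  21  22  23
  22  14   5  37  61  65  63  66  65  63  72  82  74  62  63  63  63]
[137 138 137 137 132 134 138  99  59  62  64  56  33  21  23  20  23  22
  26  20   9   7  72  77  62  63  62  62  64  78  76  65  62  63  63]
[149 151 151 149 154 162 133  85  71  74  76  56  27  25  26  26  27  27
  23  15   3  84  88  71  75  74  73  76  88  90 132 151 150 150 151 151
 152]
[158 158 156 158 156 157 160 115  69  73  73  65  41  24  28  25  27  26
  27  19   8  32  72  81  73  73  73  71  81  90 137 157 155 154 155 155
 155]
```

View pics/z20.png

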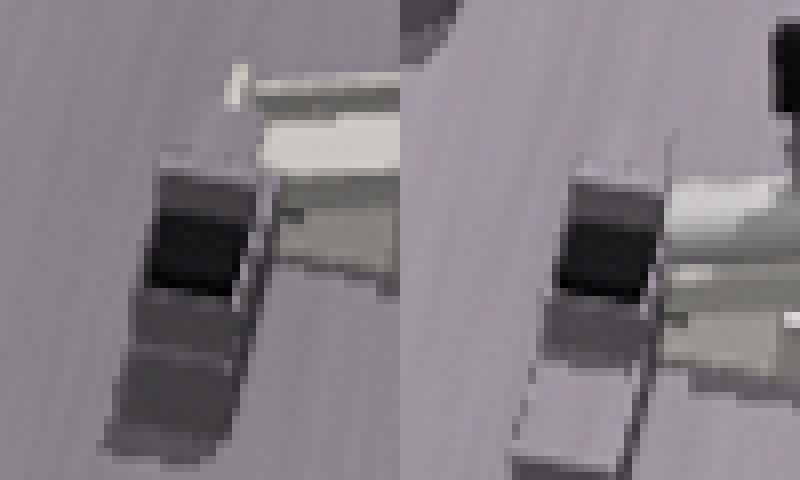

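Run:
```python
from h import *
T=load('top');cv2.imwrite('pics/z21.png',cv2.resize(T['image'][195:300,285:365][:,:,::-1],(400,525),interpolation=cv2.INTER_CUBIC))
# plunger high flange outer-top edge row vs seat: predicted
c,s=np.cos(.3),np.sin(.3)
for dx in(0,-8,-16): print(dx,proj(T,[485.5+dx-(80*c-18*s),-199,62+80*s+18*c]))
print(cv2.cvtColor(T['image'],cv2.COLOR_RGB2GRAY)[262:284,341])
r.close_job()
```

```text
0 [340.55770704 271.66437747]
-8 [340.7061474  274.55987843]
-16 [340.85494605 277.46236844]
[166 166 166 167 166 162 153 154 162 168 162 141 108  85  99 137 171 188
 193 194 194 193]
the job is handed in; nothing more can be done
```

View pics/z21.png

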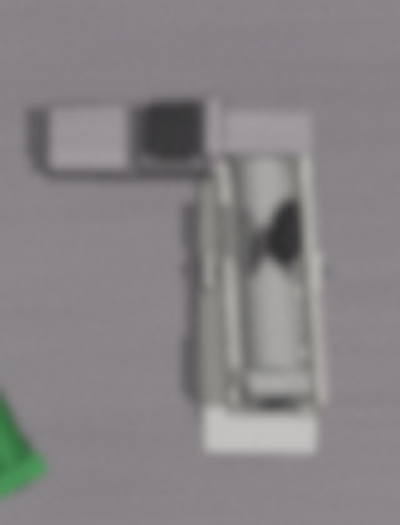

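The job is done and handed in at about 40 s of the 64 s allowed. `close_job` gives no verdict, so the points below are my own checks.

**What I did:** I lifted the silver plunger by its handle and let it hang. The end that had lain nearer the robot (toward -x, +y) sank, so that is the heavy end. I turned the plunger, laid it in the channel with that end against the low stop, and let go. Then I held the tab about 7 mm down and pushed the keeper until it hit its end stop. There the push force rose from 4 to 11 N with no further movement. I lifted straight off the tab and backed the arm away.

**What the last pictures showed:**
- **Plunger:** it lies centred in the channel. Its high end is about 4 mm short of the fully seated position, within the 16 mm allowed, and the cradle looks untipped.
- **Keeper:** the tab moved about 50 mm, and the tongue is over the low flange.
- **Lock tab:** it stands as high above the carriage as in the first picture. An earlier view, with the arm partly in the way, had looked as if the tab was still pressed; the clear view settled that it was up.
- **Bystanders:** none was touched that I could see. I did not measure their positions again.

**What disagreed:**
- **Cameras:** the two differed by about 5 to 6 mm. I trusted the top camera for the rest, averaged the two for the handle and the tab, and confirmed by touch.
- **Push force:** it read near zero for most of the slide. The 1 to 2 N of friction did not show clearly.

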